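# Find the coin tin by heft

## Task

Raise the stiff lid of the wooden box to about 110 degrees, leaning a little back past upright, and leave it there. Then heft the three identical tins inside, one after another from the robot's left to its right, each lifted a few centimetres straight up and set back standing in its place in the box unless it is kept in hand; find the heaviest (the one with the coins) and finish holding that tin up in the gripper, upright and still, its bottom about 10 cm above the box's rim, with the other two standing in the box. Do not tip a tin over, and leave everything else on the shelf where it is; the program ends while holding.

Things in the scene. Friction and masses are not known exactly. Their poses are not given: they have to be found in the camera images.
- chest: a fixed wooden box, 120 mm deep (its x) by 360 mm long (its y) and 95 mm high to the rim, walls 8 mm, floor 6 mm thick. Origin at the centre of its underside; its x points away from the robot (towards the hinge), its y to the robot's left along the row of tins, z up; its yaw varies. The tins' tops are 5 mm below the rim
- lid (a joint): angle of the box's wooden lid in rad: 0 shut, growing as its front edge is raised; 110 degrees is 1.92; it stops at 2.4. The hinge is stiff: the lid stays where it is left, and raising it takes about 4 to 7 N at the bar. The lid is a 120 x 360 x 10 mm board; it starts shut or up to 0.3 rad open
- lid_bar (a point): middle of the round steel bar, 10 mm thick, of the lid's U-shaped handle, which juts out in the lid's own plane from the front edge (the one nearest the robot). The bar runs along the box's y, with 90 mm free between its two legs and a 40 mm gap between it and the edge of the lid; it lies 165 mm from the hinge axis and turns with the lid. It can be pinched from above, and turns between the fingers
- lid_hinge (a point): middle of the hinge axis, along the far rim of the box: 60 mm behind the box's origin (its +x) and 100 mm above the box's underside; the axis runs along the box's y
- tin_a_mid (a point): one of three identical plain metal tea tins, closed cylinders 62 mm in diameter and 84 mm tall, standing upright in a row in the wooden box (about 104 mm apart along the box's length), hidden until the lid is up. Which tin stands where changes. One of the three holds coins and weighs 0.55 to 0.70 kg, the other two weigh 0.15 to 0.36 kg each; they look the same. The point is at the tin's centre, 42 mm above its underside; z is the tin's axis, upwards
- tin_b_mid (a point): one of three identical plain metal tea tins, closed cylinders 62 mm in diameter and 84 mm tall, standing upright in a row in the wooden box (about 104 mm apart along the box's length), hidden until the lid is up. Which tin stands where changes. One of the three holds coins and weighs 0.55 to 0.70 kg, the other two weigh 0.15 to 0.36 kg each; they look the same. The point is at the tin's centre, 42 mm above its underside; z is the tin's axis, upwards
- tin_c_mid (a point): one of three identical plain metal tea tins, closed cylinders 62 mm in diameter and 84 mm tall, standing upright in a row in the wooden box (about 104 mm apart along the box's length), hidden until the lid is up. Which tin stands where changes. One of the three holds coins and weighs 0.55 to 0.70 kg, the other two weigh 0.15 to 0.36 kg each; they look the same. The point is at the tin's centre, 42 mm above its underside; z is the tin's axis, upwards
- tin_a: the same tin as the point of that name, given at the centre of its underside; z is the tin's axis, upwards
- tin_b: the same tin as the point of that name, given at the centre of its underside; z is the tin's axis, upwards
- tin_c: the same tin as the point of that name, given at the centre of its underside; z is the tin's axis, upwards
- pawn_1: a wooden chess pawn, 28 mm across, 58 mm tall, standing in the slotted rack (220 x 60 x 28 mm) left of the wooden box. Origin at the centre of its underside. Leave it alone
- pawn_2: a wooden chess pawn, 28 mm across, 58 mm tall, standing in the slotted rack (220 x 60 x 28 mm) left of the wooden box. Origin at the centre of its underside. Leave it alone
- pawn_3: a wooden chess pawn, 28 mm across, 58 mm tall, standing in the slotted rack (220 x 60 x 28 mm) left of the wooden box. Origin at the centre of its underside. Leave it alone
- pawn_4: a wooden chess pawn, 28 mm across, 58 mm tall, standing in the slotted rack (220 x 60 x 28 mm) left of the wooden box. Origin at the centre of its underside. Leave it alone
- opener: a steel bottle opener, 135 x 38 x 6 mm, lying flat to the front right of the wooden box. Origin at its underside. Leave it alone
- bowl: a dark green ceramic bowl, 150 mm across the rim, 60 mm high, right of the wooden box. Origin at the centre of its underside. Leave it alone
- mug: a white mug, 76 mm across, 85 mm high, behind the wooden box. Origin at the centre of its underside. Leave it alone
- chessboard_clasp (a point): clasp in the middle of the near long side of a folded wooden chessboard shut with a metal clasp, 150 x 300 x 41 mm, lying behind the wooden box, its long side along the robot's y; this point is 20 mm above the shelf, 75 mm nearer the robot than the board's middle. Leave it alone

How it is judged (in metres and radians):
On the way, in this order (a step that is already met when the one before it is completed fails the run):
1. the lid is raised to about 110 degrees (97 to 123) (value of joint lid between 1.7 and 2.14 rad), for 0.3 s.
2. the tin in the robot's left place is lifted at least 15 mm in the fingers, above its place (((y of tin_a_mid in the frame of chest between 0.06 and 0.16 m and z of tin_a_mid in the frame of chest above 0.063 m and x of tin_a_mid in the frame of chest between -0.07 and 0.07 m and contact force between tin_a and the fingers above 1 N and contact force between tin_a and chest below 0.1 N) or (y of tin_b_mid in the frame of chest between 0.06 and 0.16 m and z of tin_b_mid in the frame of chest above 0.063 m and x of tin_b_mid in the frame of chest between -0.07 and 0.07 m and contact force between tin_b and the fingers above 1 N and contact force between tin_b and chest below 0.1 N) or (y of tin_c_mid in the frame of chest between 0.06 and 0.16 m and z of tin_c_mid in the frame of chest above 0.063 m and x of tin_c_mid in the frame of chest between -0.07 and 0.07 m and contact force between tin_c and the fingers above 1 N and contact force between tin_c and chest below 0.1 N))), for 0.2 s.
3. then the tin in the middle place likewise (((y of tin_a_mid in the frame of chest between -0.045 and 0.045 m and z of tin_a_mid in the frame of chest above 0.063 m and x of tin_a_mid in the frame of chest between -0.07 and 0.07 m and contact force between tin_a and the fingers above 1 N and contact force between tin_a and chest below 0.1 N) or (y of tin_b_mid in the frame of chest between -0.045 and 0.045 m and z of tin_b_mid in the frame of chest above 0.063 m and x of tin_b_mid in the frame of chest between -0.07 and 0.07 m and contact force between tin_b and the fingers above 1 N and contact force between tin_b and chest below 0.1 N) or (y of tin_c_mid in the frame of chest between -0.045 and 0.045 m and z of tin_c_mid in the frame of chest above 0.063 m and x of tin_c_mid in the frame of chest between -0.07 and 0.07 m and contact force between tin_c and the fingers above 1 N and contact force between tin_c and chest below 0.1 N))), for 0.2 s.
4. then the tin in the right place likewise (((y of tin_a_mid in the frame of chest between -0.16 and -0.06 m and z of tin_a_mid in the frame of chest above 0.063 m and x of tin_a_mid in the frame of chest between -0.07 and 0.07 m and contact force between tin_a and the fingers above 1 N and contact force between tin_a and chest below 0.1 N) or (y of tin_b_mid in the frame of chest between -0.16 and -0.06 m and z of tin_b_mid in the frame of chest above 0.063 m and x of tin_b_mid in the frame of chest between -0.07 and 0.07 m and contact force between tin_b and the fingers above 1 N and contact force between tin_b and chest below 0.1 N) or (y of tin_c_mid in the frame of chest between -0.16 and -0.06 m and z of tin_c_mid in the frame of chest above 0.063 m and x of tin_c_mid in the frame of chest between -0.07 and 0.07 m and contact force between tin_c and the fingers above 1 N and contact force between tin_c and chest below 0.1 N))), for 0.2 s.
At the end, for the whole second after the job is handed in: The heaviest tin is held still in the fingers, within 17 degrees of upright, its bottom at least 68 mm above the rim (centre above 0.205 m), touching no box, lid or tin; the lid stands at 97 to 123 degrees; the other two tins stand upright on the box floor, released and at rest (all of step 1 and height (world z) of tin_b_mid above 0.205 m and angle between tin_b's own z axis and vertical below 0.3 rad and linear speed of tin_b below 0.03 m/s and contact force between tin_b and the fingers above 1 N and contact force between tin_b and chest below 0.1 N and contact force between tin_b and tin_a below 0.1 N and contact force between tin_b and tin_c below 0.1 N and x of tin_a_mid in the frame of chest between -0.052 and 0.052 m and y of tin_a_mid in the frame of chest between -0.172 and 0.172 m and z of tin_a_mid in the frame of chest between 0.043 and 0.053 m and angle between each of tin_a, tin_c's own z axis and vertical below 0.1 rad and linear speed of each of tin_a, tin_c below 0.02 m/s and contact force between each of tin_a, tin_c and the fingers below 0.1 N and x of tin_c_mid in the frame of chest between -0.052 and 0.052 m and y of tin_c_mid in the frame of chest between -0.172 and 0.172 m and z of tin_c_mid in the frame of chest between 0.043 and 0.053 m); the arm keeps its last pose, push and grip.
It fails at once if a tin is tipped over (beyond 45 degrees) (angle between any of tin_a, tin_b, tin_c's own z axis and vertical above 0.79 rad).
It fails at once if a pawn, the opener, the bowl, the mug or the chessboard is shifted by more than 30 mm (distance of any of pawn_1, pawn_2, pawn_3, pawn_4, opener, bowl, mug, chessboard_clasp from where it was at the start of the episode above 0.03 m).
It also fails if it takes over 72 s, if anything falls off the work surface, if the arm or the gripper's body presses on something with over 40 N, if the wrist force passes 120 N, or if a joint passes its speed limit or range.

## Robot

A 6-joint arm with a two-finger parallel gripper is mounted at the origin on the work surface. World frame = base frame: x ahead of the robot, y to its left, z up, the work surface at z = 0. Lengths are in mm, angles in degrees, forces in N, time in s.
With the tool pointing down it reaches from about 300 to 850 mm from the base axis. Payload 4.2 kg.
Tool frame: the origin (TCP) lies at the very end of the fingers, on their centre line; the grasp point (between the pads) lies 19 mm behind it (env.grasp_offset is the distance from the TCP to the grasp point, in mm); z points along the fingers, y is the line along which they close (so a half turn about z gives the same grasp; the last joint's range is limited). The gripper opens to 91 mm and grips with 3 to 60 N. Pads are 32 mm wide; open, the fingers measure 118 mm over their backs; the gripper's body (76 mm by 178 mm) begins 60 mm behind the grasp point.
Start: joints at [-66.177, 18.312, 89.639, -0, 72.044, -1.146], TCP at [242.734, -521.273, 190.276] pointing down, gripper open.
Joint ranges: [-177.97, 177.97], [-48.28, 115.42], [12.27, 149.76], [-77.06, 257.06], [2.81, 150.46], [-146.56, 146.56]. Speed limits (degrees/s): [147.25, 147.25, 180, 180, 180, 180].

## Interface

Orientations are given as [roll, pitch, yaw] about the fixed x, y, z axes, in that order (R = Rz(yaw) Ry(pitch) Rx(roll)).
In Python, from workcell import env gives the robot as it stands. The module is installed in compiled form; this text tells all that it offers.
- The arm moves only by the tool send_rows, never from a script. Its argument "motion" is a list of rows, each an object of numbers: "tx", "ty", "tz": the shift along the tool's x, y, z in units of 500 mm (1.0 is 500 mm); "rx", "ry", "rz": the turn, a rotation vector about the tool's x, y, z in units of 30 degrees (1.0 is 30 degrees); "gripper": the closure, from -1 (fully open) to 1 (shut). In form: [{"tx": .., "ty": .., "tz": .., "rx": .., "ry": .., "rz": .., "gripper": ..}, ...]. A call has 1 to 12 rows; each row shifts and turns the commanded pose from where the row before left it, along the tool's axes as they then stand; what a row does not reach is not made up. A row lasts 1/8 s, in which the tool goes at most 62.5 mm and 10.7 degrees, less where a joint would pass 70% of its speed; a pose out of reach is approached as far as the arm can. A call with a number of a shift or a turn outside -1 to 1 is refused whole. A call with a gripper value outside its range is refused whole. The fingers move at their own pace and stop on an object; "grip_force" is the grip in N (left out, the last holds). Time passes only in rows, so rows that do not move let the fingers close. It gives the time, the measured TCP pose, the force, the opening and the grip force at its end, in the units of the state.
- env.state(): the state, without advancing time (a new reading comes with each control period).
- env.grab_frame(name): name is "scene" or "top" or "wrist"; returns a dict with "frame" (400x640x3 uint8, red, green, blue), "vertical_fov" (degrees; the focal length in pixels is half the picture's height over the tangent of half this angle, whatever the lens; pixels are square), "cx", "cy" (the principal point, pixels), "rvec" (rotation vector, rad) and "tvec" (3), from world to camera coordinates, as OpenCV has them; the wrist camera has in their place "T_tool_cam" (4x4, takes a point from camera to tool coordinates, whose origin is the TCP and whose axes are the flange's). Camera axes: x right, y down, z forward; pixel columns grow to the right and rows downward; lengths in mm; the calibration is good to about 2 mm. The wrist camera is an equidistant fisheye: a pixel r from the principal point sees the ray r / f radians off the axis. A picture is of the moment at which its call begins: read the wrist's pose just before it. There is no depth.
- env.job_done(): hands the job in; it is judged then, once.
The state is a dict: "time_s": time; "qpos": joint angles; "qvel": joint speeds; "effort": joint torques, N m; "ee_pos": TCP position; "ee_rot": TCP orientation; "force": force on the tool from outside, world axes, zero at the start; "torque": the same for the moment, N m; "gripper_width": finger opening in mm; "gripper_force": force on a finger pad.
Only numpy, scipy, OpenCV 4.12 (cv2) and the standard library are available. Lean on these libraries where they do the work, as an engineer would, in place of code of your own. Each camera call takes 0.05 s, during which the arm holds its last target. There are 200 camera calls.

## Working session

There is one attempt and no reset: what is moved stays moved. The work goes in short steps, Python scripts to look and compute and a tool call to move; the robot and the scene stay as the last step left them, time stands still between calls to the robot, and variables do not carry over. Pictures are saved under pics/ and viewed, at most 10 in all, crops included, and the job is handed in when it is done.

Besides the shell and the picture viewer there is one more tool, called after "Emit:" as name(argument=value, ...) on one line, values as JSON. send_rows: Moves the arm, as the interface text tells. Shifts and turns lie within -1 to 1; 1 stands for 500 mm of shift or 30 degrees of turn. Its arguments: {"type":"object","properties":{"motion":{"type":"array"},"grip_force":{"type":"number"}},"required":["motion"]}

```bash
mkdir -p pics; cat > h.py <<'E'
import numpy as np, cv2
from scipy.spatial.transform import Rotation as Ro
from workcell import env
def foc(g): return 200/np.tan(np.radians(g["vertical_fov"])/2)
def cast(g,u,v,z):
    R=cv2.Rodrigues(np.array(g["rvec"],float))[0]; t=np.array(g["tvec"],float).ravel()
    d=R.T@np.array([(u-g["cx"])/foc(g),(v-g["cy"])/foc(g),1]); c=-R.T@t
    return c+d*(z-c[2])/d[2]
def save(g,n): cv2.imwrite("pics/"+n,g["frame"][:,:,::-1])
def proj(g,p):
    R=cv2.Rodrigues(np.array(g["rvec"],float))[0]; q=R@np.array(p,float)+np.array(g["tvec"],float).ravel()
    return q[:2]/q[2]*foc(g)+[g["cx"],g["cy"]]
E
python3 - <<'E'
from h import *
s=env.state(); print(s)
for n in("scene","top"):
    g=env.grab_frame(n); save(g,n+"0.png"); print(n,{k:g[k] for k in g if k!="frame"})
E
```

```text
{'time_s': 0.0, 'qpos': array([-6.61761635e+01,  1.83514143e+01,  8.97053452e+01, -3.00573512e-03,
        7.20422318e+01, -1.14794165e+00]), 'qvel': array([-0.01338072, -0.03176129, -0.03325047, -0.11592024,  0.08869489,
        0.01536013]), 'effort': array([-1.15212850e-03, -4.12462771e+01, -2.31971687e+01,  7.26676080e-02,
        4.58222372e-02, -1.23278342e-04]), 'ee_pos': array([ 242.5008574 , -520.77795092,  189.42976278]), 'ee_rot': array([-1.79900971e+02,  8.73935940e-04,  2.49727080e+01]), 'force': array([ 0.11540234,  0.21620123, -0.30650832]), 'torque': array([-0.02744034,  0.02220168,  0.0171142 ]), 'gripper_force': 0.0, 'gripper_width': 90.90886502336674}
scene {'vertical_fov': 42.66160610773159, 'cx': 309.51432634787193, 'cy': 195.7366899710543, 'rvec': array([ 0.92716151,  2.40057661, -1.12499815]), 'tvec': array([ 404.64942066, -178.68080034, 1702.96189293])}
top {'vertical_fov': 53.78213594733935, 'cx': 319.8060998095772, 'cy': 205.8810199647955, 'rvec': array([ 2.16093522, -2.20655859,  0.07904607]), 'tvec': array([  23.48872571,  582.0589724 , 1071.53805636])}
```

View pics/top0.png

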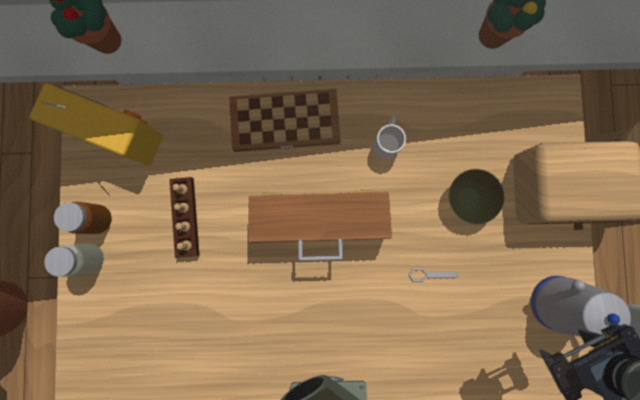

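View pics/scene0.png

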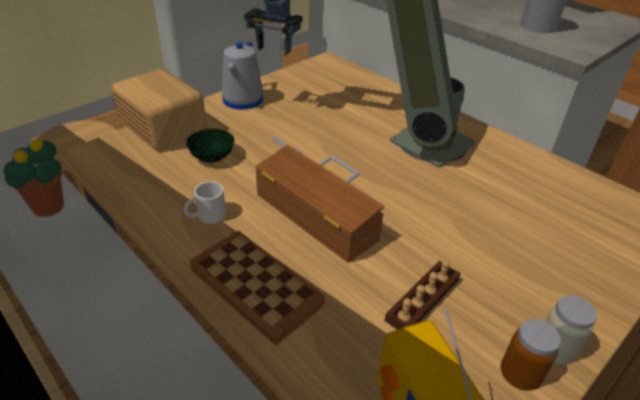

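The top view shows the lid with corners at about (248,197), (389,192), (391,238) and (249,241), and the bar from (300,258) to (342,258). In the scene view the bar runs from about (335,158) to (358,175). I'll zoom in on both.

```bash
python3 - <<'E'
import cv2,numpy as np
a=cv2.imread("pics/top0.png")[180:280,235:405]; b=cv2.imread("pics/scene0.png")[130:270,240:400]
a=cv2.resize(a,None,fx=4,fy=4,interpolation=cv2.INTER_CUBIC)[:,:]; 
cv2.imwrite("pics/topz.png",a)
cv2.imwrite("pics/scz.png",cv2.resize(b,None,fx=4,fy=4,interpolation=cv2.INTER_CUBIC))
E
```

```text
(no output)
```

View pics/topz.png

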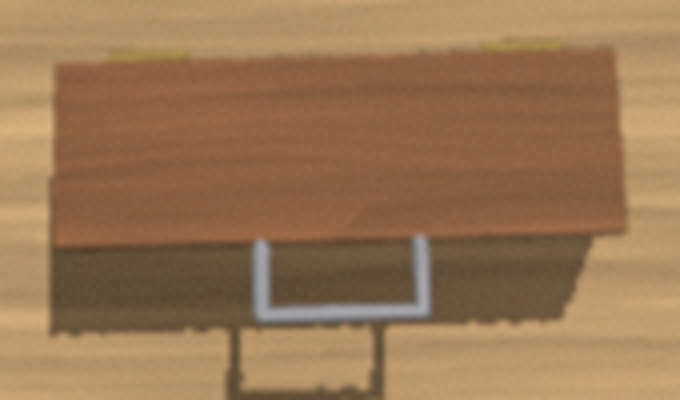

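View pics/scz.png

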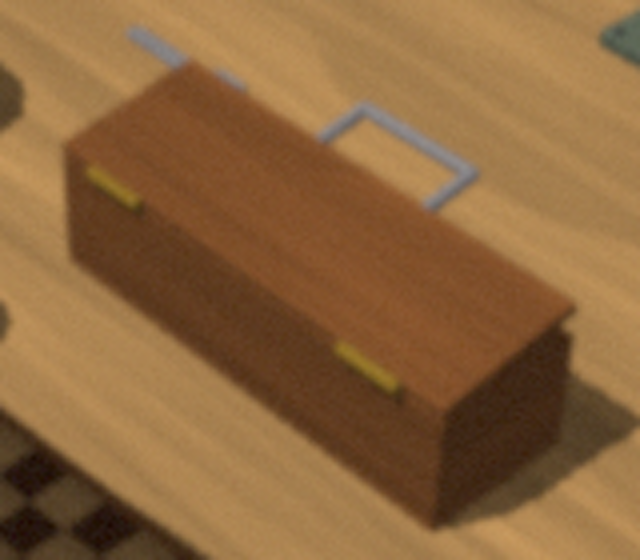

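The lid is slightly open. In the zoomed pictures the bar's middle is at (344,312) in the top view and (420,139) in the scene view, and the hinge edge runs (55,64)–(614,47) and (68,148)–(445,408).

```bash
cat > m.py <<'E'
from h import *
gt=env.grab_frame("top"); gs=env.grab_frame("scene")
def P(g):
    R=cv2.Rodrigues(np.array(g["rvec"],float))[0]; K=np.array([[foc(g),0,g["cx"]],[0,foc(g),g["cy"]],[0,0,1]])
    return K@np.c_[R,np.array(g["tvec"],float).ravel()]
def tri(a,b):
    a=np.array([[a[0]/4+234.6],[a[1]/4+179.6]]);b=np.array([[b[0]/4+239.6],[b[1]/4+129.6]])
    X=cv2.triangulatePoints(P(gt),P(gs),a,b); X=(X[:3]/X[3]).ravel()
    return X.round(1),(proj(gt,X)-a.ravel()).round(1),(proj(gs,X)-b.ravel()).round(1)
for n,a,b in[("bar",(344,312),(420,139)),("barL",(262,315),(474,172)),("barR",(425,310),(366,107)),("hingeL",(55,64),(445,408)),("hingeR",(614,47),(68,148)),("frontL",(53,247),(574,308)),("frontR",(627,234),(195,67))]: print(n,*tri(a,b))
E
python3 m.py
```

```text
bar [443.8  14.7 126.9] [-1.  1.] [-0.8 -0. ]
barL [443.6  64.8 127.2] [-0.8  0.7] [-0.6 -0. ]
barR [444.2 -35.9 126.6] [-0.9  0.9] [-0.7 -0. ]
hingeL [605.1 194.9 107. ] [-0.5  0.5] [-0.5 -0. ]
hingeR [ 606.9 -161.7  101.3] [-1.3  1.4] [-1.1 -0.2]
frontL [489.6 194.  118.3] [-0.2  0.1] [-0.1  0. ]
frontR [ 488.  -164.7  113.8] [-1.  1.] [-0.7 -0.1]
```

```bash
python3 - <<'E'
from h import *
gs=env.grab_frame("scene")
for n,u,v in[("kettleL",222,100),("kettleR",263,100),("kettle front",243,107)]: print(n,cast(gs,u,v,0).round())
print(cast(gs,240,45,180).round(), "mug",cast(gs,210,220,0).round())
g=env.grab_frame("wrist");print(g["T_tool_cam"].round(2),g["vertical_fov"],g["cx"],g["cy"])
E
```

```text
kettleL [ 359. -683.    0.]
kettleR [ 245. -585.    0.]
kettle front [ 332. -591.    0.]
[ 255. -693.  180.] mug [ 768. -162.    0.]
[[   0.     -0.96   -0.28   78.37]
 [   1.      0.     -0.      0.85]
 [   0.     -0.28    0.96 -194.37]
 [   0.      0.      0.      1.  ]] 65.70646984690485 319.760957017305 200.68334238091623
```

```bash
cat > plan.py <<'E'
import json,os,numpy as np
from scipy.spatial.transform import Rotation as Ro
# pose tracked: position + rotation as commanded
def load():
    if os.path.exists("cmd.json"):
        d=json.load(open("cmd.json")); return np.array(d["p"]),Ro.from_quat(d["q"])
    return np.array([242.734,-521.273,190.276]),Ro.from_euler("xyz",[180,0,24.97],degrees=True)
def plan(segs,grip):
    """segs: list of (points(list of [x,y,z,yaw])) one row per point"""
    p,r=load(); out=[]
    for x,y,z,w in segs:
        R1=Ro.from_euler("xyz",[180,0,w],degrees=True)
        t=(r.inv().apply(np.array([x,y,z])-p)/500).round(3); v=((r.inv()*R1).as_rotvec(degrees=True)/30).round(3)
        p=p+r.apply(t*500); r=r*Ro.from_rotvec(v*30,degrees=True)
        row={k:float(q) for k,q in zip(("tx","ty","tz","rx","ry","rz"),[*t,*v]) if abs(q)>0}; row["gripper"]=grip; out.append(row)
    json.dump(dict(p=list(p),q=list(r.as_quat())),open("cmd.json","w"))
    for i in range(0,len(out),12): print(json.dumps(out[i:i+12]).replace(" ",""))
    print(p.round(1),r.as_euler("xyz",degrees=True).round(1))
def line(a,b,n): return [np.array(a)+(np.array(b)-np.array(a))*k/n for k in range(1,n+1)]
def here():
    p,r=load(); return [*p,r.as_euler("xyz",degrees=True)[2]]
E
python3 -c "
from plan import *
plan(line(here(),[444,15.5,200,90],12),0.12)"
```

```text
[{"tx":0.068,"ty":-0.067,"tz":-0.002,"rz":-0.181,"gripper":0.12},{"tx":0.074,"ty":-0.06,"tz":-0.001,"rz":-0.18,"gripper":0.12},{"tx":0.08,"ty":-0.053,"tz":-0.002,"rz":-0.181,"gripper":0.12},{"tx":0.084,"ty":-0.045,"tz":-0.001,"rz":-0.181,"gripper":0.12},{"tx":0.088,"ty":-0.037,"tz":-0.002,"rz":-0.18,"gripper":0.12},{"tx":0.091,"ty":-0.029,"tz":-0.002,"rz":-0.181,"gripper":0.12},{"tx":0.094,"ty":-0.019,"tz":-0.001,"rz":-0.18,"gripper":0.12},{"tx":0.095,"ty":-0.011,"tz":-0.002,"rz":-0.181,"gripper":0.12},{"tx":0.095,"ty":-0.002,"tz":-0.002,"rz":-0.181,"gripper":0.12},{"tx":0.096,"ty":0.007,"tz":-0.001,"rz":-0.18,"gripper":0.12},{"tx":0.094,"ty":0.016,"tz":-0.002,"rz":-0.181,"gripper":0.12},{"tx":0.092,"ty":0.025,"tz":-0.001,"rz":-0.181,"gripper":0.12}]
[444.   15.4 199.8] [180.   0.  90.]
```

Emit:
send_rows(motion=[{"tx": 0.068, "ty": -0.067, "tz": -0.002, "rz": -0.181, "gripper": 0.12}, {"tx": 0.074, "ty": -0.06, "tz": -0.001, "rz": -0.18, "gripper": 0.12}, {"tx": 0.08, "ty": -0.053, "tz": -0.002, "rz": -0.181, "gripper": 0.12}, {"tx": 0.084, "ty": -0.045, "tz": -0.001, "rz": -0.181, "gripper": 0.12}, {"tx": 0.088, "ty": -0.037, "tz": -0.002, "rz": -0.18, "gripper": 0.12}, {"tx": 0.091, "ty": -0.029, "tz": -0.002, "rz": -0.181, "gripper": 0.12}, {"tx": 0.094, "ty": -0.019, "tz": -0.001, "rz": -0.18, "gripper": 0.12}, {"tx": 0.095, "ty": -0.011, "tz": -0.002, "rz": -0.181, "gripper": 0.12}, {"tx": 0.095, "ty": -0.002, "tz": -0.002, "rz": -0.181, "gripper": 0.12}, {"tx": 0.096, "ty": 0.007, "tz": -0.001, "rz": -0.18, "gripper": 0.12}, {"tx": 0.094, "ty": 0.016, "tz": -0.002, "rz": -0.181, "gripper": 0.12}, {"tx": 0.092, "ty": 0.025, "tz": -0.001, "rz": -0.181, "gripper": 0.12}])

```text
invalid input at $.motion[0]: expected keys tx, ty, tz, rx, ry, rz, gripper
```

Emit:
send_rows(motion=[{"gripper": 0.12}, {"gripper": 0.12}])

```text
invalid input at $.motion[0]: expected keys tx, ty, tz, rx, ry, rz, gripper
```

```bash
cat >> h.py <<'E'
def wcast(g,s,u,v,z):
    T=np.array(g["T_tool_cam"]); R=Ro.from_euler("xyz",s["ee_rot"],degrees=True).as_matrix()
    d=np.array([u-g["cx"],v-g["cy"]]); r=np.hypot(*d); a=r/foc(g)
    q=np.array([*(d/r*np.sin(a)),np.cos(a)]); d=R@T[:3,:3]@q; c=R@T[:3,3]+s["ee_pos"]
    return c+d*(z-c[2])/d[2]
E
python3 - <<'E'
from h import *
s=env.state(); g=env.grab_frame("wrist"); save(g,"w1.png"); print(s["ee_pos"],s["ee_rot"],s["gripper_width"],s["force"],s["time_s"])
E
```

```text
[ 242.66563551 -521.10467589  189.95462076] [-1.79965089e+02 -1.43469476e-03  2.49682971e+01] 91.40441514707376 [-0.23573618 -0.14767712  0.08330409] 0.3
```

View pics/w1.png

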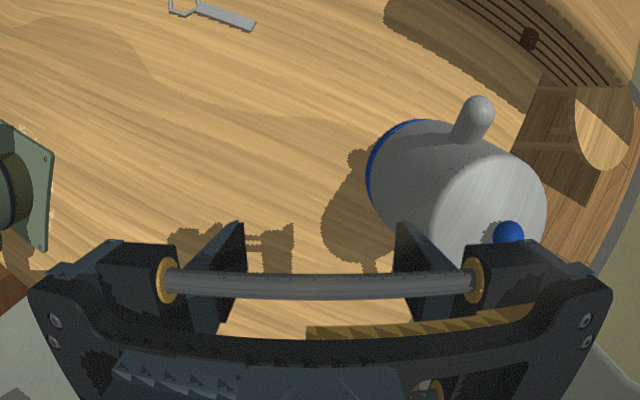

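The moves were refused because every key is required, so the arm hasn't moved. The picture shows the kettle at about (460,180) on the −y side, off my path. Resending with all keys.

Emit:
send_rows(motion=[{"tx": 0.068, "ty": -0.067, "tz": -0.002, "rx": 0, "ry": 0, "rz": -0.181, "gripper": 0.12}, {"tx": 0.074, "ty": -0.06, "tz": -0.001, "rx": 0, "ry": 0, "rz": -0.18, "gripper": 0.12}, {"tx": 0.08, "ty": -0.053, "tz": -0.002, "rx": 0, "ry": 0, "rz": -0.181, "gripper": 0.12}, {"tx": 0.084, "ty": -0.045, "tz": -0.001, "rx": 0, "ry": 0, "rz": -0.181, "gripper": 0.12}, {"tx": 0.088, "ty": -0.037, "tz": -0.002, "rx": 0, "ry": 0, "rz": -0.18, "gripper": 0.12}, {"tx": 0.091, "ty": -0.029, "tz": -0.002, "rx": 0, "ry": 0, "rz": -0.181, "gripper": 0.12}, {"tx": 0.094, "ty": -0.019, "tz": -0.001, "rx": 0, "ry": 0, "rz": -0.18, "gripper": 0.12}, {"tx": 0.095, "ty": -0.011, "tz": -0.002, "rx": 0, "ry": 0, "rz": -0.181, "gripper": 0.12}, {"tx": 0.095, "ty": -0.002, "tz": -0.002, "rx": 0, "ry": 0, "rz": -0.181, "gripper": 0.12}, {"tx": 0.096, "ty": 0.007, "tz": -0.001, "rx": 0, "ry": 0, "rz": -0.18, "gripper": 0.12}, {"tx": 0.094, "ty": 0.016, "tz": -0.002, "rx": 0, "ry": 0, "rz": -0.181, "gripper": 0.12}, {"tx": 0.092, "ty": 0.025, "tz": -0.001, "rx": 0, "ry": 0, "rz": -0.181, "gripper": 0.12}])

```text
time_s: 1.85
ee_pos: [444.5, 17.0, 200.0]
ee_rot: [180.0, 0.0, 90.2]
force: [1.3, -1.1, -0.5]
gripper_width: 40.1
gripper_force: 0.0
```

Emit:
send_rows(motion=[{"tx": 0, "ty": 0, "tz": 0, "rx": 0, "ry": 0, "rz": 0, "gripper": 0.12}, {"tx": 0, "ty": 0, "tz": 0, "rx": 0, "ry": 0, "rz": 0, "gripper": 0.12}])

```text
time_s: 2.1
ee_pos: [443.7, 15.2, 199.6]
ee_rot: [-180.0, 0.0, 90.0]
force: [0.6, -0.6, 0.2]
gripper_width: 40.2
gripper_force: 0.0
```

```bash
sed -i 's/ for k,q in zip(\(.*\)) if abs(q)>0}/ if q else 0 for k,q in zip(\1)}/' plan.py; grep -n 'row=' plan.py
python3 - <<'E'
from h import *
s=env.state(); g=env.grab_frame("wrist"); save(g,"w2.png"); print(s["ee_pos"],s["ee_rot"],s["gripper_width"],s["force"],s["time_s"])
E
```

```text
15:        row={k:float(q) if q else 0 for k,q in zip(("tx","ty","tz","rx","ry","rz"),[*t,*v])}; row["gripper"]=grip; out.append(row)
[443.6764979   15.15201975 199.62337786] [-1.79970416e+02  3.78047588e-02  9.00123900e+01] 40.24744932670956 [ 0.62278515 -0.56458842  0.22880038] 2.1
```

View pics/w2.png

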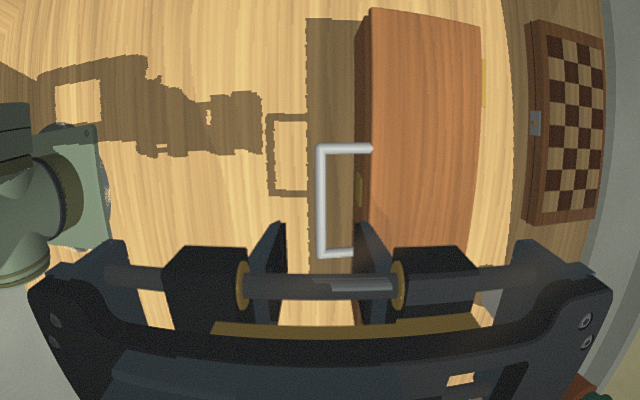

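The bar shows as a line from (321,147) to (321,253), between the fingers, and the lid's front edge is at column 370.

```bash
python3 - <<'E'
from h import *
s=env.state(); g=env.grab_frame("wrist")
for u,v in((321,147),(321,253),(321,200)): print(wcast(g,s,u,v,127).round(1))
print(wcast(g,s,358,240,119).round(1),wcast(g,s,372,10,119).round(1))
print(wcast(g,s,485,60,105).round(1),wcast(g,s,481,105,105).round(1))
E
python3 -c "
from plan import *
plan(line(here(),[444,15.5,110,90],4),0.12)"
```

```text
[444.8  63.7 127. ]
[444.9 -36.4 127. ]
[444.8  16.1 127. ]
[480.8 -26.5 119. ] [490.1 189.9 119. ]
[610.4 157.  105. ] [606.  109.5 105. ]
[{"tx":0,"ty":0,"tz":0.045,"rx":0,"ry":0,"rz":0,"gripper":0.12},{"tx":0,"ty":0,"tz":0.045,"rx":0,"ry":0,"rz":0,"gripper":0.12},{"tx":0,"ty":0,"tz":0.045,"rx":0,"ry":0,"rz":0,"gripper":0.12},{"tx":0,"ty":0,"tz":0.045,"rx":0,"ry":0,"rz":0,"gripper":0.12}]
[444.   15.4 109.8] [180.   0.  90.]
```

Emit:
send_rows(motion=[{"tx": 0, "ty": 0.001, "tz": 0.045, "rx": 0, "ry": 0, "rz": 0, "gripper": 0.12}, {"tx": 0, "ty": 0, "tz": 0.045, "rx": 0, "ry": 0, "rz": 0, "gripper": 0.12}, {"tx": 0, "ty": 0, "tz": 0.045, "rx": 0, "ry": 0, "rz": 0, "gripper": 0.12}, {"tx": 0, "ty": 0, "tz": 0.045, "rx": 0, "ry": 0, "rz": 0, "gripper": 0.12}, {"tx": 0, "ty": 0, "tz": 0, "rx": 0, "ry": 0, "rz": 0, "gripper": 0.12}])

```text
time_s: 2.82
ee_pos: [443.0, 14.4, 108.6]
ee_rot: [-179.8, 0.0, 89.9]
force: [0.1, -0.5, 0.2]
gripper_width: 40.4
gripper_force: 0.0
```

Emit:
send_rows(motion=[{"tx": 0, "ty": 0, "tz": 0, "rx": 0, "ry": 0, "rz": 0, "gripper": 1}, {"tx": 0, "ty": 0, "tz": 0, "rx": 0, "ry": 0, "rz": 0, "gripper": 1}, {"tx": 0, "ty": 0, "tz": 0, "rx": 0, "ry": 0, "rz": 0, "gripper": 1}, {"tx": 0, "ty": 0, "tz": 0, "rx": 0, "ry": 0, "rz": 0, "gripper": 1}], grip_force=25)

```text
time_s: 3.32
ee_pos: [444.7, 15.5, 110.1]
ee_rot: [180.0, 0.0, 90.0]
force: [0.9, 0.4, 0.9]
gripper_width: 3.3
gripper_force: 0.0
```

```bash
python3 - <<'E'
from plan import *
# arc about hinge (607.5,z=100); bar now (444.5,127); bar->TCP offset -18 in z
p=here(); hx=444.5+np.sqrt(165**2-27**2); a0=np.arcsin(27/165)
pts=[[hx-165*np.cos(a),15.5,100+165*np.sin(a)-17.2,90] for a in np.linspace(a0,np.radians(111),25)[1:]]
plan(pts,1)
E
```

```text
[{"tx":0,"ty":0.006,"tz":-0.024,"rx":0,"ry":0,"rz":0,"gripper":1},{"tx":0,"ty":0.006,"tz":-0.023,"rx":0,"ry":0,"rz":0,"gripper":1},{"tx":0,"ty":0.009,"tz":-0.023,"rx":0,"ry":0,"rz":0,"gripper":1},{"tx":0,"ty":0.01,"tz":-0.023,"rx":0,"ry":0,"rz":0,"gripper":1},{"tx":0,"ty":0.011,"tz":-0.021,"rx":0,"ry":0,"rz":0,"gripper":1},{"tx":0,"ty":0.014,"tz":-0.02,"rx":0,"ry":0,"rz":0,"gripper":1},{"tx":0,"ty":0.014,"tz":-0.02,"rx":0,"ry":0,"rz":0,"gripper":1},{"tx":0,"ty":0.016,"tz":-0.018,"rx":0,"ry":0,"rz":0,"gripper":1},{"tx":0,"ty":0.018,"tz":-0.017,"rx":0,"ry":0,"rz":0,"gripper":1},{"tx":0,"ty":0.018,"tz":-0.016,"rx":0,"ry":0,"rz":0,"gripper":1},{"tx":0,"ty":0.02,"tz":-0.015,"rx":0,"ry":0,"rz":0,"gripper":1},{"tx":0,"ty":0.021,"tz":-0.012,"rx":0,"ry":0,"rz":0,"gripper":1}]
[{"tx":0,"ty":0.021,"tz":-0.012,"rx":0,"ry":0,"rz":0,"gripper":1},{"tx":0,"ty":0.022,"tz":-0.009,"rx":0,"ry":0,"rz":0,"gripper":1},{"tx":0,"ty":0.023,"tz":-0.008,"rx":0,"ry":0,"rz":0,"gripper":1},{"tx":0,"ty":0.024,"tz":-0.007,"rx":0,"ry":0,"rz":0,"gripper":1},{"tx":0,"ty":0.024,"tz":-0.004,"rx":0,"ry":0,"rz":0,"gripper":1},{"tx":0,"ty":0.024,"tz":-0.003,"rx":0,"ry":0,"rz":0,"gripper":1},{"tx":0,"ty":0.025,"tz":-0.001,"rx":0,"ry":0,"rz":0,"gripper":1},{"tx":0,"ty":0.024,"tz":0.001,"rx":0,"ry":0,"rz":0,"gripper":1},{"tx":0,"ty":0.024,"tz":0.002,"rx":0,"ry":0,"rz":0,"gripper":1},{"tx":0,"ty":0.024,"tz":0.005,"rx":0,"ry":0,"rz":0,"gripper":1},{"tx":0,"ty":0.024,"tz":0.006,"rx":0,"ry":0,"rz":0,"gripper":1},{"tx":0,"ty":0.023,"tz":0.008,"rx":0,"ry":0,"rz":0,"gripper":1}]
[666.5  15.5 236.8] [180.   0.  90.]
```

The fingers closed to 3.3 mm, so the bar isn't between the pads. I'll look.

```bash
python3 - <<'E'
from h import *
s=env.state(); print(s["gripper_width"],s["force"],s["ee_pos"])
a=env.grab_frame("wrist")["frame"][100:320,200:480]; b=env.grab_frame("scene")["frame"][100:240,250:430]
c=np.hstack([cv2.resize(a,(400,314)),cv2.resize(b,(400,314))]); cv2.imwrite("pics/c3.png",c[:,:,::-1])
E
```

```text
3.2959889876389052 [0.90264642 0.43364152 0.90066896] [444.73648669  15.45846363 110.08224767]
```

View pics/c3.png

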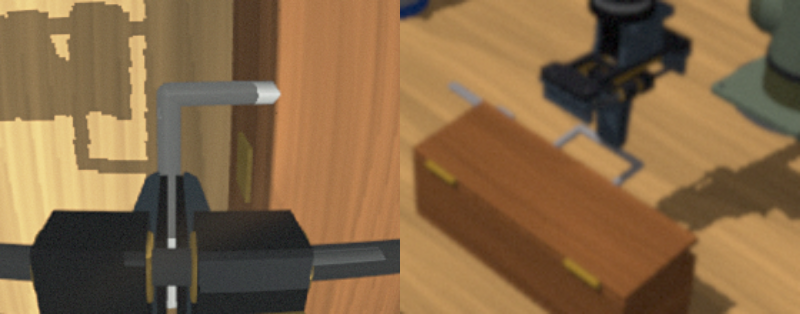

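The wrist half shows the bar passing under the fingertips at crop (172,175), so it lies lower than I estimated. Two wrist heights give me its z.

```bash
python3 - <<'E'
from h import *
s=env.state(); g=env.grab_frame("wrist"); I=g["frame"].astype(int); J=cv2.imread("pics/w2.png")[:,:,::-1].astype(int)
# leg (row profile across leg at col between bar and lid), bar colour profile
print("now",I[150:180,345].sum(1)//3); print("now bar col",I[185,300:340].sum(1)//3)
print("w2",J[138:160,345].sum(1)//3); print("w2 bar",J[200,308:335].sum(1)//3)
s2=dict(ee_pos=np.array([443.68,15.15,199.62]),ee_rot=s["ee_rot"]*0+[-179.97,.038,90.01])
for z in(95,105,115,127,135):
  print(z,[wcast(g,s,345,r,z)[1].round(1) for r in(157,165)],[wcast(g,s2,345,r,z)[1].round(1) for r in(143,152)])
E
```

```text
now [106 106 107 105 106 108 100 103 105 104 109 105 112 113 114 112 113 111
 105 108 105  99 101 100 106 103 110 100 107 108]
now bar col [184 186 123  98 105 105 102 104 103  95 105 102 106 107 107 109 115 112
 108 108 107 108 105 105 108  98  99  96  97  98  99  95  97  92  93  95
  90  94  94  92]
w2 [104 106 101 106 106 122 146 165 181 193 205 206 195 186 172 140 117 102
 105 111 109 109]
w2 bar [ 96 100 100 103 104 103  92 111 129 153 167 185 198 208 205 194 186 141
 113  93  93  92  95  93  93  94  90]
95 [np.float64(63.9), np.float64(58.4)] [np.float64(64.7), np.float64(55.9)]
105 [np.float64(65.3), np.float64(60.1)] [np.float64(65.7), np.float64(57.1)]
115 [np.float64(66.7), np.float64(61.7)] [np.float64(66.6), np.float64(58.4)]
127 [np.float64(68.4), np.float64(63.7)] [np.float64(67.7), np.float64(59.9)]
135 [np.float64(69.5), np.float64(65.0)] [np.float64(68.5), np.float64(60.9)]
```

Emit:
send_rows(motion=[{"tx": 0, "ty": 0, "tz": -0.02, "rx": 0, "ry": 0, "rz": 0, "gripper": 0.12}, {"tx": 0, "ty": 0, "tz": 0, "rx": 0, "ry": 0, "rz": 0, "gripper": 0.12}, {"tx": 0, "ty": 0, "tz": 0, "rx": 0, "ry": 0, "rz": 0, "gripper": 0.12}, {"tx": 0, "ty": 0, "tz": 0, "rx": 0, "ry": 0, "rz": 0, "gripper": 0.12}, {"tx": 0, "ty": 0, "tz": 0.025, "rx": 0, "ry": 0, "rz": 0, "gripper": 0.12}, {"tx": 0, "ty": 0, "tz": 0.025, "rx": 0, "ry": 0, "rz": 0, "gripper": 0.12}])

```text
time_s: 4.22
ee_pos: [444.2, 15.4, 93.6]
ee_rot: [-180.0, 0.0, 90.0]
force: [0.2, -0.8, 0.4]
gripper_width: 40.4
gripper_force: 0.0
```

Emit:
send_rows(motion=[{"tx": 0, "ty": 0, "tz": 0, "rx": 0, "ry": 0, "rz": 0, "gripper": 1}, {"tx": 0, "ty": 0, "tz": 0, "rx": 0, "ry": 0, "rz": 0, "gripper": 1}, {"tx": 0, "ty": 0, "tz": 0, "rx": 0, "ry": 0, "rz": 0, "gripper": 1}, {"tx": 0, "ty": 0, "tz": 0, "rx": 0, "ry": 0, "rz": 0, "gripper": 1}, {"tx": 0, "ty": 0, "tz": 0, "rx": 0, "ry": 0, "rz": 0, "gripper": 1}])

```text
time_s: 4.85
ee_pos: [443.7, 15.4, 94.8]
ee_rot: [-179.9, 0.0, 90.0]
force: [-3.4, 0.0, 3.0]
gripper_width: 9.6
gripper_force: 25.0
```

Emit:
send_rows(motion=[{"tx": 0, "ty": 0, "tz": 0, "rx": 0, "ry": 0, "rz": 0, "gripper": 0.5}, {"tx": 0, "ty": 0, "tz": 0, "rx": 0, "ry": 0, "rz": 0, "gripper": 0.5}, {"tx": 0, "ty": 0, "tz": 0.02, "rx": 0, "ry": 0, "rz": 0, "gripper": 0.5}, {"tx": 0, "ty": 0, "tz": 0, "rx": 0, "ry": 0, "rz": 0, "gripper": 0.5}])

```text
time_s: 5.35
ee_pos: [443.9, 15.4, 83.8]
ee_rot: [-179.9, 0.0, 90.0]
force: [-0.4, -0.9, -0.6]
gripper_width: 22.8
gripper_force: 0.0
```

Emit:
send_rows(motion=[{"tx": 0, "ty": 0, "tz": 0, "rx": 0, "ry": 0, "rz": 0, "gripper": 1}, {"tx": 0, "ty": 0, "tz": 0, "rx": 0, "ry": 0, "rz": 0, "gripper": 1}, {"tx": 0, "ty": 0, "tz": 0, "rx": 0, "ry": 0, "rz": 0, "gripper": 1}])

```text
time_s: 5.72
ee_pos: [443.6, 15.4, 84.5]
ee_rot: [-179.9, 0.0, 90.0]
force: [-2.0, -0.3, -0.6]
gripper_width: 9.3
gripper_force: 25.0
```

```bash
python3 - <<'E'
from h import *
s=env.state(); print(s["gripper_width"],s["force"],s["ee_pos"])
gs=env.grab_frame("scene");gt=env.grab_frame("top")
b=gs["frame"][130:260,250:410]; a=gt["frame"][180:280,235:405]
c=np.hstack([cv2.resize(a,(400,235)),cv2.resize(b,(400,325))[:235]]) if 0 else np.hstack([cv2.resize(a,(400,300)),cv2.resize(b,(400,300))]); cv2.imwrite("pics/c4.png",c[:,:,::-1])
# expected lid corners for shut / 0.16 rad, hinge at (609,16.5,100)
for a in(0,.08,.16):
  f=lambda r,y,h:[609-r*np.cos(a)+h*np.sin(a),y,100+r*np.sin(a)+h*np.cos(a)]
  print(a,*[proj(g,f(120,y,5)).round(1) for g in(gt,gs) for y in(196,-164)], *[proj(g,f(165,16,0)).round(1) for g in(gt,gs)])
E
```

```text
9.294328726018039 [-1.98091549 -0.33466571 -0.63879129] [443.62233782  15.43070185  84.54914184]
0 [247.9 241.6] [389.5 238.7] [383.1 211. ] [287.5 149. ] [319.1 257.9] [343.4 172.6]
0.08 [247.2 241.4] [390.1 238.4] [383.3 208.2] [287.3 146.3] [319. 258.] [343.6 168.8]
0.16 [246.5 240.8] [390.8 237.8] [383.4 205.5] [286.9 143.7] [319.  257.6] [343.5 165. ]
```

```bash
python3 - <<'E'
from plan import *
json.dump(dict(p=[444,15.5,84.8],q=list(Ro.from_euler("xyz",[180,0,90],degrees=True).as_quat())),open("cmd.json","w"))
a0=.03
pts=[[444+165*(np.cos(a0)-np.cos(a)),15.5,84.8+165*(np.sin(a)-np.sin(a0)),90] for a in np.linspace(a0,np.radians(111),25)[1:]]
plan(pts,1)
E
```

```text
[{"tx":0,"ty":0.002,"tz":-0.026,"rx":0,"ry":0,"rz":0,"gripper":1},{"tx":0,"ty":0.004,"tz":-0.026,"rx":0,"ry":0,"rz":0,"gripper":1},{"tx":0,"ty":0.006,"tz":-0.026,"rx":0,"ry":0,"rz":0,"gripper":1},{"tx":0,"ty":0.008,"tz":-0.025,"rx":0,"ry":0,"rz":0,"gripper":1},{"tx":0,"ty":0.01,"tz":-0.024,"rx":0,"ry":0,"rz":0,"gripper":1},{"tx":0,"ty":0.011,"tz":-0.023,"rx":0,"ry":0,"rz":0,"gripper":1},{"tx":0,"ty":0.014,"tz":-0.023,"rx":0,"ry":0,"rz":0,"gripper":1},{"tx":0,"ty":0.015,"tz":-0.021,"rx":0,"ry":0,"rz":0,"gripper":1},{"tx":0,"ty":0.017,"tz":-0.02,"rx":0,"ry":0,"rz":0,"gripper":1},{"tx":0,"ty":0.019,"tz":-0.018,"rx":0,"ry":0,"rz":0,"gripper":1},{"tx":0,"ty":0.02,"tz":-0.017,"rx":0,"ry":0,"rz":0,"gripper":1},{"tx":0,"ty":0.021,"tz":-0.016,"rx":0,"ry":0,"rz":0,"gripper":1}]
[{"tx":0,"ty":0.022,"tz":-0.013,"rx":0,"ry":0,"rz":0,"gripper":1},{"tx":0,"ty":0.024,"tz":-0.012,"rx":0,"ry":0,"rz":0,"gripper":1},{"tx":0,"ty":0.024,"tz":-0.01,"rx":0,"ry":0,"rz":0,"gripper":1},{"tx":0,"ty":0.025,"tz":-0.008,"rx":0,"ry":0,"rz":0,"gripper":1},{"tx":0,"ty":0.026,"tz":-0.006,"rx":0,"ry":0,"rz":0,"gripper":1},{"tx":0,"ty":0.026,"tz":-0.004,"rx":0,"ry":0,"rz":0,"gripper":1},{"tx":0,"ty":0.026,"tz":-0.002,"rx":0,"ry":0,"rz":0,"gripper":1},{"tx":0,"ty":0.026,"tz":0,"rx":0,"ry":0,"rz":0,"gripper":1},{"tx":0,"ty":0.026,"tz":0.003,"rx":0,"ry":0,"rz":0,"gripper":1},{"tx":0,"ty":0.026,"tz":0.004,"rx":0,"ry":0,"rz":0,"gripper":1},{"tx":0,"ty":0.025,"tz":0.006,"rx":0,"ry":0,"rz":0,"gripper":1},{"tx":0,"ty":0.025,"tz":0.009,"rx":0,"ry":0,"rz":0,"gripper":1}]
[668.   15.5 233.8] [180.   0.  90.]
```

Emit:
send_rows(motion=[{"tx": 0, "ty": 0.002, "tz": -0.026, "rx": 0, "ry": 0, "rz": 0, "gripper": 1}, {"tx": 0, "ty": 0.004, "tz": -0.026, "rx": 0, "ry": 0, "rz": 0, "gripper": 1}, {"tx": 0, "ty": 0.006, "tz": -0.026, "rx": 0, "ry": 0, "rz": 0, "gripper": 1}, {"tx": 0, "ty": 0.008, "tz": -0.025, "rx": 0, "ry": 0, "rz": 0, "gripper": 1}, {"tx": 0, "ty": 0.01, "tz": -0.024, "rx": 0, "ry": 0, "rz": 0, "gripper": 1}, {"tx": 0, "ty": 0.011, "tz": -0.023, "rx": 0, "ry": 0, "rz": 0, "gripper": 1}], grip_force=30)

```text
time_s: 6.58
ee_pos: [475.5, 15.6, 161.1]
ee_rot: [178.7, -0.0, 90.0]
force: [29.6, 0.4, -30.0]
gripper_width: 8.9
gripper_force: 30.0
```

Emit:
send_rows(motion=[{"tx": 0, "ty": 0.014, "tz": -0.023, "rx": 0, "ry": 0, "rz": 0, "gripper": 1}, {"tx": 0, "ty": 0.015, "tz": -0.021, "rx": 0, "ry": 0, "rz": 0, "gripper": 1}, {"tx": 0, "ty": 0.017, "tz": -0.02, "rx": 0, "ry": 0, "rz": 0, "gripper": 1}, {"tx": 0, "ty": 0.019, "tz": -0.018, "rx": 0, "ry": 0, "rz": 0, "gripper": 1}, {"tx": 0, "ty": 0.02, "tz": -0.017, "rx": 0, "ry": 0, "rz": 0, "gripper": 1}, {"tx": 0, "ty": 0.021, "tz": -0.016, "rx": 0, "ry": 0, "rz": 0, "gripper": 1}])

```text
time_s: 7.32
ee_pos: [522.8, 15.3, 211.1]
ee_rot: [179.8, 0.0, 90.0]
force: [21.8, 0.4, -44.3]
gripper_width: 9.5
gripper_force: 30.0
```

The force points inward along the radius, so the real arc is lower than the one I planned. I'll relieve it first.

Emit:
send_rows(motion=[{"tx": 0, "ty": 0.014, "tz": 0.016, "rx": 0, "ry": 0, "rz": 0, "gripper": 1}, {"tx": 0, "ty": 0, "tz": 0, "rx": 0, "ry": 0, "rz": 0, "gripper": 1}])

```text
time_s: 7.58
ee_pos: [524.0, 15.3, 211.6]
ee_rot: [-179.9, 0.0, 90.0]
force: [-4.8, -0.3, 5.1]
gripper_width: 9.0
gripper_force: 30.0
```

```bash
python3 - <<'E'
from plan import *
json.dump(dict(p=[524,15.5,211.6],q=list(Ro.from_euler("xyz",[180,0,90],degrees=True).as_quat())),open("cmd.json","w"))
plan([[608.5-165*np.cos(a),15.5,69.9+165*np.sin(a),90] for a in np.radians(np.linspace(59.2,111.5,13)[1:])],1)
E
```

```text
[{"tx":0,"ty":0.022,"tz":-0.012,"rx":0,"ry":0,"rz":0,"gripper":1},{"tx":0,"ty":0.023,"tz":-0.01,"rx":0,"ry":0,"rz":0,"gripper":1},{"tx":0,"ty":0.024,"tz":-0.009,"rx":0,"ry":0,"rz":0,"gripper":1},{"tx":0,"ty":0.024,"tz":-0.007,"rx":0,"ry":0,"rz":0,"gripper":1},{"tx":0,"ty":0.024,"tz":-0.005,"rx":0,"ry":0,"rz":0,"gripper":1},{"tx":0,"ty":0.025,"tz":-0.003,"rx":0,"ry":0,"rz":0,"gripper":1},{"tx":0,"ty":0.025,"tz":-0.001,"rx":0,"ry":0,"rz":0,"gripper":1},{"tx":0,"ty":0.025,"tz":0.001,"rx":0,"ry":0,"rz":0,"gripper":1},{"tx":0,"ty":0.025,"tz":0.003,"rx":0,"ry":0,"rz":0,"gripper":1},{"tx":0,"ty":0.025,"tz":0.005,"rx":0,"ry":0,"rz":0,"gripper":1},{"tx":0,"ty":0.024,"tz":0.006,"rx":0,"ry":0,"rz":0,"gripper":1},{"tx":0,"ty":0.024,"tz":0.008,"rx":0,"ry":0,"rz":0,"gripper":1}]
[669.   15.5 223.6] [180.   0.  90.]
```

Emit:
send_rows(motion=[{"tx": 0, "ty": 0.022, "tz": -0.012, "rx": 0, "ry": 0, "rz": 0, "gripper": 1}, {"tx": 0, "ty": 0.023, "tz": -0.01, "rx": 0, "ry": 0, "rz": 0, "gripper": 1}, {"tx": 0, "ty": 0.024, "tz": -0.009, "rx": 0, "ry": 0, "rz": 0, "gripper": 1}, {"tx": 0, "ty": 0.024, "tz": -0.007, "rx": 0, "ry": 0, "rz": 0, "gripper": 1}, {"tx": 0, "ty": 0.024, "tz": -0.005, "rx": 0, "ry": 0, "rz": 0, "gripper": 1}, {"tx": 0, "ty": 0.025, "tz": -0.003, "rx": 0, "ry": 0, "rz": 0, "gripper": 1}])

```text
time_s: 8.32
ee_pos: [593.9, 15.7, 235.3]
ee_rot: [-179.8, -0.0, 90.0]
force: [-7.1, -0.2, 6.9]
gripper_width: 9.0
gripper_force: 30.0
```

Emit:
send_rows(motion=[{"tx": 0, "ty": 0.025, "tz": -0.001, "rx": 0, "ry": 0, "rz": 0, "gripper": 1}, {"tx": 0, "ty": 0.025, "tz": 0.001, "rx": 0, "ry": 0, "rz": 0, "gripper": 1}, {"tx": 0, "ty": 0.025, "tz": 0.003, "rx": 0, "ry": 0, "rz": 0, "gripper": 1}, {"tx": 0, "ty": 0.025, "tz": 0.005, "rx": 0, "ry": 0, "rz": 0, "gripper": 1}, {"tx": 0, "ty": 0.024, "tz": 0.006, "rx": 0, "ry": 0, "rz": 0, "gripper": 1}, {"tx": 0, "ty": 0.024, "tz": 0.008, "rx": 0, "ry": 0, "rz": 0, "gripper": 1}, {"tx": 0, "ty": 0, "tz": 0, "rx": 0, "ry": 0, "rz": 0, "gripper": 1}, {"tx": 0, "ty": 0, "tz": 0, "rx": 0, "ry": 0, "rz": 0, "gripper": 1}])

```text
time_s: 9.32
ee_pos: [672.5, 15.7, 221.4]
ee_rot: [179.7, -0.0, 90.0]
force: [4.5, 1.7, 0.2]
gripper_width: 8.9
gripper_force: 30.0
```

```bash
python3 - <<'E'
from h import *
s=env.state(); print(s["time_s"],s["ee_pos"],s["force"])
save(env.grab_frame("top"),"t5.png")
c=env.grab_frame("scene")["frame"][60:280,200:440]; d=env.grab_frame("top")["frame"][140:290,220:420]
c=np.hstack([cv2.resize(c,(400,367)),cv2.resize(d,(400,300),interpolation=cv2.INTER_CUBIC) if 0 else cv2.resize(d,(400,367))]); cv2.imwrite("pics/c5.png",c[:,:,::-1])
E
```

```text
9.325 [672.4534762   15.67437911 221.35577257] [4.53663846 1.73567749 0.17550096]
```

View pics/c5.png

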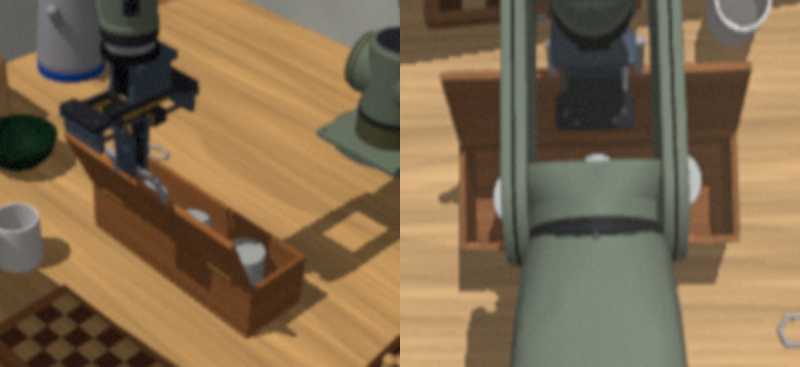

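The lid stands at about 112° and the tins are visible in the box. Next I release the bar, rise and back off to look.

```bash
python3 - <<'E'
from plan import *
json.dump(dict(p=[671,15.5,222],q=list(Ro.from_euler("xyz",[180,0,90],degrees=True).as_quat())),open("cmd.json","w"))
plan([[671,15.5,252,90],[671,15.5,285,90]],.12)
plan(line(here(),[480,16,330,180],10),-1)
E
```

```text
[{"tx":0,"ty":0,"tz":-0.06,"rx":0,"ry":0,"rz":0,"gripper":0.12},{"tx":0,"ty":0,"tz":-0.066,"rx":0,"ry":0,"rz":0,"gripper":0.12}]
[671.   15.5 285. ] [180.   0.  90.]
[{"tx":0,"ty":-0.038,"tz":-0.009,"rx":0,"ry":0,"rz":-0.3,"gripper":-1},{"tx":0.006,"ty":-0.038,"tz":-0.009,"rx":0,"ry":0,"rz":-0.3,"gripper":-1},{"tx":0.012,"ty":-0.036,"tz":-0.009,"rx":0,"ry":0,"rz":-0.3,"gripper":-1},{"tx":0.018,"ty":-0.034,"tz":-0.009,"rx":0,"ry":0,"rz":-0.3,"gripper":-1},{"tx":0.022,"ty":-0.031,"tz":-0.009,"rx":0,"ry":0,"rz":-0.3,"gripper":-1},{"tx":0.027,"ty":-0.027,"tz":-0.009,"rx":0,"ry":0,"rz":-0.3,"gripper":-1},{"tx":0.031,"ty":-0.022,"tz":-0.009,"rx":0,"ry":0,"rz":-0.3,"gripper":-1},{"tx":0.034,"ty":-0.018,"tz":-0.009,"rx":0,"ry":0,"rz":-0.3,"gripper":-1},{"tx":0.037,"ty":-0.011,"tz":-0.009,"rx":0,"ry":0,"rz":-0.3,"gripper":-1},{"tx":0.037,"ty":-0.006,"tz":-0.009,"rx":0,"ry":0,"rz":-0.3,"gripper":-1}]
[480.2  16.1 330. ] [-180.    0. -180.]
```

Emit:
send_rows(motion=[{"tx": 0, "ty": 0, "tz": 0, "rx": 0, "ry": 0, "rz": 0, "gripper": 0.12}, {"tx": 0, "ty": 0, "tz": 0, "rx": 0, "ry": 0, "rz": 0, "gripper": 0.12}, {"tx": 0, "ty": 0, "tz": 0, "rx": 0, "ry": 0, "rz": 0, "gripper": 0.12}, {"tx": 0, "ty": 0, "tz": -0.06, "rx": 0, "ry": 0, "rz": 0, "gripper": 0.12}, {"tx": 0, "ty": 0, "tz": -0.066, "rx": 0, "ry": 0, "rz": 0, "gripper": 0.12}])

```text
time_s: 10.1
ee_pos: [669.3, 15.4, 284.3]
ee_rot: [-179.9, 0.0, 90.0]
force: [-0.1, 0.6, 0.1]
gripper_width: 40.1
gripper_force: 0.0
```

Emit:
send_rows(motion=[{"tx": 0, "ty": -0.038, "tz": -0.009, "rx": 0, "ry": 0, "rz": -0.3, "gripper": -1}, {"tx": 0.006, "ty": -0.038, "tz": -0.009, "rx": 0, "ry": 0, "rz": -0.3, "gripper": -1}, {"tx": 0.012, "ty": -0.036, "tz": -0.009, "rx": 0, "ry": 0, "rz": -0.3, "gripper": -1}, {"tx": 0.018, "ty": -0.034, "tz": -0.009, "rx": 0, "ry": 0, "rz": -0.3, "gripper": -1}, {"tx": 0.022, "ty": -0.031, "tz": -0.009, "rx": 0, "ry": 0, "rz": -0.3, "gripper": -1}, {"tx": 0.027, "ty": -0.027, "tz": -0.009, "rx": 0, "ry": 0, "rz": -0.3, "gripper": -1}, {"tx": 0.031, "ty": -0.022, "tz": -0.009, "rx": 0, "ry": 0, "rz": -0.3, "gripper": -1}, {"tx": 0.034, "ty": -0.018, "tz": -0.009, "rx": 0, "ry": 0, "rz": -0.3, "gripper": -1}, {"tx": 0.037, "ty": -0.011, "tz": -0.009, "rx": 0, "ry": 0, "rz": -0.3, "gripper": -1}, {"tx": 0.037, "ty": -0.006, "tz": -0.009, "rx": 0, "ry": 0, "rz": -0.3, "gripper": -1}, {"tx": 0, "ty": 0, "tz": 0, "rx": 0, "ry": 0, "rz": 0, "gripper": -1}, {"tx": 0, "ty": 0, "tz": 0, "rx": 0, "ry": 0, "rz": 0, "gripper": -1}])

```text
time_s: 11.6
ee_pos: [479.6, 16.0, 329.1]
ee_rot: [-180.0, 0.0, 179.9]
force: [-0.6, -0.4, 0.1]
gripper_width: 91.5
gripper_force: 0.0
```

```bash
python3 - <<'E'
from h import *
s=env.state(); g=env.grab_frame("wrist"); save(g,"w6.png"); I=g["frame"]; hsv=cv2.cvtColor(I,cv2.COLOR_RGB2HSV)
print(s["time_s"],s["ee_pos"],s["ee_rot"],s["gripper_width"])
m=((hsv[...,1]<45)&(hsv[...,2]>110)).astype(np.uint8); m[225:]=0
n,l,st,c=cv2.connectedComponentsWithStats(m)
for i in range(1,n):
  if st[i,4]>150: print(st[i],c[i].round(1),wcast(g,s,*c[i],90).round(1))
E
```

```text
11.6 [479.61166205  15.96686404 329.09563105] [-1.79993866e+02  1.55813552e-02  1.79877759e+02] 91.50621655696288
[121 102  60  21 472] [149.6 113.5] [ 387. -245.   90.]
[  2 118  36  12 304] [ 20.3 124.2] [ 363.6 -593.8   90. ]
[612 149  28  38 660] [627.8 170.8] [459.5 685.7  90. ]
[587 156  18  23 239] [595.3 166.8] [458.2 552.5  90. ]
[ 363  190   46   35 1219] [387.6 207.5] [536.9 116.6  90. ]
[232 198  41  27 840] [251.7 212.6] [544.7 -86.5  90. ]
[299 198  42  27 949] [319.8 212.6] [544.5  15.5  90. ]
[613 204  18  21 281] [622.6 215.7] [562.4 701.   90. ]
```

View pics/w6.png

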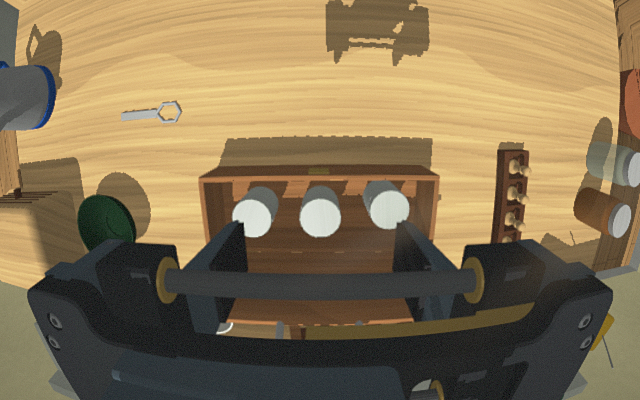

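The tin tops are circles at about (389,209), (320,218) and (254,218), which are the robot's left, middle and right tins.

```bash
python3 - <<'E'
from h import *
s=env.state(); g=env.grab_frame("wrist"); I=g["frame"]; hsv=cv2.cvtColor(I,cv2.COLOR_RGB2HSV)
m=((hsv[...,1]<45)&(hsv[...,2]>165)).astype(np.uint8); m[:170]=0;m[245:]=0
n,l,st,c=cv2.connectedComponentsWithStats(m)
for i in range(1,n):
  if st[i,4]>500 and 220<c[i][0]<430:
    print(st[i],c[i].round(1),wcast(g,s,*c[i],90).round(1))
# box rim corners (outer front) z=95
print([wcast(g,s,u,v,95).round(1) for u,v in((201,177),(439,176))])
E
```

```text
[ 370  191   39   38 1146] [388.9 209.2] [539.3 118.8  90. ]
[ 232  199   39   38 1039] [252.6 217.2] [551.9 -85.4  90. ]
[ 300  199   41   38 1229] [319.8 217.6] [552.2  15.5  90. ]
[array([ 488. , -160.5,   95. ]), array([486.7, 192.3,  95. ])]
```

```bash
python3 - <<'E'
from plan import *
plan(line(here(),[540,119.5,140,-180],6),-1)
plan(line(here(),[540,119.5,50,-180],4),-1)
E
```

```text
[{"tx":-0.02,"ty":0.034,"tz":0.063,"rx":0,"ry":0,"rz":0,"gripper":-1},{"tx":-0.02,"ty":0.035,"tz":0.064,"rx":0,"ry":0,"rz":0,"gripper":-1},{"tx":-0.02,"ty":0.034,"tz":0.063,"rx":0,"ry":0,"rz":0,"gripper":-1},{"tx":-0.02,"ty":0.035,"tz":0.063,"rx":0,"ry":0,"rz":0,"gripper":-1},{"tx":-0.02,"ty":0.034,"tz":0.064,"rx":0,"ry":0,"rz":0,"gripper":-1},{"tx":-0.02,"ty":0.035,"tz":0.063,"rx":0,"ry":0,"rz":0,"gripper":-1}]
[540.2 119.6 140. ] [-180.    0. -180.]
[{"tx":0,"ty":0,"tz":0.045,"rx":0,"ry":0,"rz":0,"gripper":-1},{"tx":0,"ty":0,"tz":0.045,"rx":0,"ry":0,"rz":0,"gripper":-1},{"tx":0,"ty":0,"tz":0.045,"rx":0,"ry":0,"rz":0,"gripper":-1},{"tx":0,"ty":0,"tz":0.045,"rx":0,"ry":0,"rz":0,"gripper":-1}]
[540.2 119.6  50. ] [-180.    0. -180.]
```

Emit:
send_rows(motion=[{"tx": -0.02, "ty": 0.034, "tz": 0.063, "rx": 0, "ry": 0, "rz": 0, "gripper": -1}, {"tx": -0.02, "ty": 0.035, "tz": 0.064, "rx": 0, "ry": 0, "rz": 0, "gripper": -1}, {"tx": -0.02, "ty": 0.034, "tz": 0.063, "rx": 0, "ry": 0, "rz": 0, "gripper": -1}, {"tx": -0.02, "ty": 0.035, "tz": 0.063, "rx": 0, "ry": 0, "rz": 0, "gripper": -1}, {"tx": -0.02, "ty": 0.034, "tz": 0.064, "rx": 0, "ry": 0, "rz": 0, "gripper": -1}, {"tx": -0.02, "ty": 0.035, "tz": 0.063, "rx": 0, "ry": 0, "rz": 0, "gripper": -1}, {"tx": 0, "ty": 0, "tz": 0, "rx": 0, "ry": 0, "rz": 0, "gripper": -1}])

```text
time_s: 12.58
ee_pos: [538.1, 120.0, 136.2]
ee_rot: [-179.9, -0.4, -180.0]
force: [0.2, 0.2, 0.6]
gripper_width: 91.5
gripper_force: 0.0
```

Emit:
send_rows(motion=[{"tx": 0, "ty": 0, "tz": 0, "rx": 0, "ry": 0, "rz": 0, "gripper": -1}, {"tx": 0, "ty": 0, "tz": 0.03, "rx": 0, "ry": 0, "rz": 0, "gripper": -1}, {"tx": 0, "ty": 0, "tz": 0.03, "rx": 0, "ry": 0, "rz": 0, "gripper": -1}, {"tx": 0, "ty": 0, "tz": 0.03, "rx": 0, "ry": 0, "rz": 0, "gripper": -1}, {"tx": 0, "ty": 0, "tz": 0.03, "rx": 0, "ry": 0, "rz": 0, "gripper": -1}, {"tx": 0, "ty": 0, "tz": 0.03, "rx": 0, "ry": 0, "rz": 0, "gripper": -1}, {"tx": 0, "ty": 0, "tz": 0.03, "rx": 0, "ry": 0, "rz": 0, "gripper": -1}, {"tx": 0, "ty": 0, "tz": 0, "rx": 0, "ry": 0, "rz": 0, "gripper": -1}])

```text
time_s: 13.58
ee_pos: [538.2, 119.3, 47.7]
ee_rot: [-180.0, -0.2, -180.0]
force: [0.1, 0.6, 1.0]
gripper_width: 91.2
gripper_force: 0.0
```

Emit:
send_rows(motion=[{"tx": 0, "ty": 0, "tz": 0, "rx": 0, "ry": 0, "rz": 0, "gripper": 1}, {"tx": 0, "ty": 0, "tz": 0, "rx": 0, "ry": 0, "rz": 0, "gripper": 1}, {"tx": 0, "ty": 0, "tz": 0, "rx": 0, "ry": 0, "rz": 0, "gripper": 1}, {"tx": 0, "ty": 0, "tz": 0, "rx": 0, "ry": 0, "rz": 0, "gripper": 1}, {"tx": 0, "ty": 0, "tz": 0, "rx": 0, "ry": 0, "rz": 0, "gripper": 1}], grip_force=30)

```text
time_s: 14.2
ee_pos: [539.6, 119.8, 49.7]
ee_rot: [180.0, 0.1, -180.0]
force: [-0.7, 0.9, 2.5]
gripper_width: 61.6
gripper_force: 30.0
```

Emit:
send_rows(motion=[{"tx": 0, "ty": 0, "tz": -0.02, "rx": 0, "ry": 0, "rz": 0, "gripper": 1}, {"tx": 0, "ty": 0, "tz": -0.03, "rx": 0, "ry": 0, "rz": 0, "gripper": 1}, {"tx": 0, "ty": 0, "tz": -0.03, "rx": 0, "ry": 0, "rz": 0, "gripper": 1}, {"tx": 0, "ty": 0, "tz": 0, "rx": 0, "ry": 0, "rz": 0, "gripper": 1}, {"tx": 0, "ty": 0, "tz": 0, "rx": 0, "ry": 0, "rz": 0, "gripper": 1}, {"tx": 0, "ty": 0, "tz": 0, "rx": 0, "ry": 0, "rz": 0, "gripper": 1}, {"tx": 0, "ty": 0, "tz": 0, "rx": 0, "ry": 0, "rz": 0, "gripper": 1}])

```text
time_s: 15.08
ee_pos: [538.9, 119.4, 88.8]
ee_rot: [-180.0, -0.1, -180.0]
force: [-0.4, 1.3, -2.1]
gripper_width: 61.3
gripper_force: 30.0
```

Emit:
send_rows(motion=[{"tx": 0, "ty": 0, "tz": 0, "rx": 0, "ry": 0, "rz": 0, "gripper": 1}, {"tx": 0, "ty": 0, "tz": 0, "rx": 0, "ry": 0, "rz": 0, "gripper": 1}])

```text
time_s: 15.32
ee_pos: [539.2, 119.5, 89.1]
ee_rot: [-180.0, -0.0, -180.0]
force: [0.7, -0.5, -2.1]
gripper_width: 61.2
gripper_force: 30.0
```

Emit:
send_rows(motion=[{"tx": 0, "ty": 0, "tz": 0, "rx": 0, "ry": 0, "rz": 0, "gripper": 1}])

```text
time_s: 15.45
ee_pos: [539.2, 119.5, 89.2]
ee_rot: [-180.0, -0.0, -180.0]
force: [-1.3, -1.4, -1.8]
gripper_width: 61.5
gripper_force: 30.0
```

The left tin weighs about 2 N, so it's light. I'll set it back and do the middle one.

Emit:
send_rows(motion=[{"tx": 0, "ty": 0, "tz": 0.03, "rx": 0, "ry": 0, "rz": 0, "gripper": 1}, {"tx": 0, "ty": 0, "tz": 0.025, "rx": 0, "ry": 0, "rz": 0, "gripper": 1}, {"tx": 0, "ty": 0, "tz": 0.015, "rx": 0, "ry": 0, "rz": 0, "gripper": 1}, {"tx": 0, "ty": 0, "tz": 0.01, "rx": 0, "ry": 0, "rz": 0, "gripper": 1}, {"tx": 0, "ty": 0, "tz": 0, "rx": 0, "ry": 0, "rz": 0, "gripper": 1}, {"tx": 0, "ty": 0, "tz": 0, "rx": 0, "ry": 0, "rz": 0, "gripper": 1}])

```text
time_s: 16.2
ee_pos: [539.1, 119.4, 49.8]
ee_rot: [-180.0, -0.0, -180.0]
force: [-2.4, -0.8, 4.6]
gripper_width: 61.0
gripper_force: 30.0
```

Emit:
send_rows(motion=[{"tx": 0, "ty": 0, "tz": 0, "rx": 0, "ry": 0, "rz": 0, "gripper": -1}, {"tx": 0, "ty": 0, "tz": 0, "rx": 0, "ry": 0, "rz": 0, "gripper": -1}, {"tx": 0, "ty": 0, "tz": 0, "rx": 0, "ry": 0, "rz": 0, "gripper": -1}, {"tx": 0, "ty": 0, "tz": 0, "rx": 0, "ry": 0, "rz": 0, "gripper": -1}])

```text
time_s: 16.7
ee_pos: [539.3, 119.5, 49.1]
ee_rot: [-180.0, 0.0, -180.0]
force: [0.1, -0.3, 0.2]
gripper_width: 91.5
gripper_force: 0.0
```

Emit:
send_rows(motion=[{"tx": 0, "ty": 0, "tz": -0.05, "rx": 0, "ry": 0, "rz": 0, "gripper": -1}, {"tx": 0, "ty": 0, "tz": -0.075, "rx": 0, "ry": 0, "rz": 0, "gripper": -1}, {"tx": 0, "ty": 0, "tz": -0.075, "rx": 0, "ry": 0, "rz": 0, "gripper": -1}, {"tx": -0.008, "ty": -0.07, "tz": 0, "rx": 0, "ry": 0, "rz": 0, "gripper": -1}, {"tx": -0.008, "ty": -0.07, "tz": 0, "rx": 0, "ry": 0, "rz": 0, "gripper": -1}, {"tx": -0.008, "ty": -0.068, "tz": 0, "rx": 0, "ry": 0, "rz": 0, "gripper": -1}, {"tx": 0, "ty": 0, "tz": 0, "rx": 0, "ry": 0, "rz": 0, "gripper": -1}, {"tx": 0, "ty": 0, "tz": 0, "rx": 0, "ry": 0, "rz": 0, "gripper": -1}])

```text
time_s: 17.7
ee_pos: [551.1, 15.9, 149.1]
ee_rot: [180.0, -0.0, 180.0]
force: [-0.2, -0.2, -0.4]
gripper_width: 91.3
gripper_force: 0.0
```

Emit:
send_rows(motion=[{"tx": 0, "ty": 0, "tz": 0.05, "rx": 0, "ry": 0, "rz": 0, "gripper": -1}, {"tx": 0, "ty": 0, "tz": 0.05, "rx": 0, "ry": 0, "rz": 0, "gripper": -1}, {"tx": 0, "ty": 0, "tz": 0.04, "rx": 0, "ry": 0, "rz": 0, "gripper": -1}, {"tx": 0, "ty": 0, "tz": 0.03, "rx": 0, "ry": 0, "rz": 0, "gripper": -1}, {"tx": 0, "ty": 0, "tz": 0.03, "rx": 0, "ry": 0, "rz": 0, "gripper": -1}, {"tx": 0, "ty": 0, "tz": 0, "rx": 0, "ry": 0, "rz": 0, "gripper": -1}, {"tx": 0, "ty": 0, "tz": 0, "rx": 0, "ry": 0, "rz": 0, "gripper": 1}, {"tx": 0, "ty": 0, "tz": 0, "rx": 0, "ry": 0, "rz": 0, "gripper": 1}, {"tx": 0, "ty": 0, "tz": 0, "rx": 0, "ry": 0, "rz": 0, "gripper": 1}, {"tx": 0, "ty": 0, "tz": 0, "rx": 0, "ry": 0, "rz": 0, "gripper": 1}, {"tx": 0, "ty": 0, "tz": 0, "rx": 0, "ry": 0, "rz": 0, "gripper": 1}])

```text
time_s: 19.08
ee_pos: [551.6, 15.6, 49.7]
ee_rot: [180.0, 0.1, -180.0]
force: [-0.3, 1.1, 1.9]
gripper_width: 61.0
gripper_force: 30.0
```

Emit:
send_rows(motion=[{"tx": 0, "ty": 0, "tz": -0.02, "rx": 0, "ry": 0, "rz": 0, "gripper": 1}, {"tx": 0, "ty": 0, "tz": -0.03, "rx": 0, "ry": 0, "rz": 0, "gripper": 1}, {"tx": 0, "ty": 0, "tz": -0.03, "rx": 0, "ry": 0, "rz": 0, "gripper": 1}, {"tx": 0, "ty": 0, "tz": 0, "rx": 0, "ry": 0, "rz": 0, "gripper": 1}, {"tx": 0, "ty": 0, "tz": 0, "rx": 0, "ry": 0, "rz": 0, "gripper": 1}, {"tx": 0, "ty": 0, "tz": 0, "rx": 0, "ry": 0, "rz": 0, "gripper": 1}, {"tx": 0, "ty": 0, "tz": 0, "rx": 0, "ry": 0, "rz": 0, "gripper": 1}])

```text
time_s: 19.95
ee_pos: [550.9, 15.5, 88.8]
ee_rot: [-180.0, -0.1, -180.0]
force: [0.9, -0.0, -3.4]
gripper_width: 61.5
gripper_force: 30.0
```

Emit:
send_rows(motion=[{"tx": 0, "ty": 0, "tz": 0, "rx": 0, "ry": 0, "rz": 0, "gripper": 1}, {"tx": 0, "ty": 0, "tz": 0, "rx": 0, "ry": 0, "rz": 0, "gripper": 1}])

```text
time_s: 20.2
ee_pos: [551.2, 15.5, 89.1]
ee_rot: [-180.0, -0.0, -180.0]
force: [0.1, 0.1, -2.0]
gripper_width: 61.3
gripper_force: 30.0
```

Emit:
send_rows(motion=[{"tx": 0, "ty": 0, "tz": 0, "rx": 0, "ry": 0, "rz": 0, "gripper": 1}])

```text
time_s: 20.32
ee_pos: [551.2, 15.5, 89.2]
ee_rot: [-180.0, -0.0, -180.0]
force: [-0.4, 0.3, -2.4]
gripper_width: 61.5
gripper_force: 30.0
```

The middle tin is about 2.5 N, also light. Now the right one.

Emit:
send_rows(motion=[{"tx": 0, "ty": 0, "tz": 0.03, "rx": 0, "ry": 0, "rz": 0, "gripper": 1}, {"tx": 0, "ty": 0, "tz": 0.025, "rx": 0, "ry": 0, "rz": 0, "gripper": 1}, {"tx": 0, "ty": 0, "tz": 0.015, "rx": 0, "ry": 0, "rz": 0, "gripper": 1}, {"tx": 0, "ty": 0, "tz": 0.01, "rx": 0, "ry": 0, "rz": 0, "gripper": 1}, {"tx": 0, "ty": 0, "tz": 0, "rx": 0, "ry": 0, "rz": 0, "gripper": 1}, {"tx": 0, "ty": 0, "tz": 0, "rx": 0, "ry": 0, "rz": 0, "gripper": 1}])

```text
time_s: 21.08
ee_pos: [551.1, 15.5, 49.8]
ee_rot: [-180.0, -0.0, -180.0]
force: [-3.1, -0.1, 4.2]
gripper_width: 61.5
gripper_force: 30.0
```

Emit:
send_rows(motion=[{"tx": 0, "ty": 0, "tz": 0, "rx": 0, "ry": 0, "rz": 0, "gripper": -1}, {"tx": 0, "ty": 0, "tz": 0, "rx": 0, "ry": 0, "rz": 0, "gripper": -1}, {"tx": 0, "ty": 0, "tz": 0, "rx": 0, "ry": 0, "rz": 0, "gripper": -1}, {"tx": 0, "ty": 0, "tz": 0, "rx": 0, "ry": 0, "rz": 0, "gripper": -1}])

```text
time_s: 21.58
ee_pos: [551.4, 15.5, 49.2]
ee_rot: [-180.0, 0.0, -180.0]
force: [1.0, 0.0, -0.8]
gripper_width: 91.0
gripper_force: 0.0
```

Emit:
send_rows(motion=[{"tx": 0, "ty": 0, "tz": -0.05, "rx": 0, "ry": 0, "rz": 0, "gripper": -1}, {"tx": 0, "ty": 0, "tz": -0.075, "rx": 0, "ry": 0, "rz": 0, "gripper": -1}, {"tx": 0, "ty": 0, "tz": -0.075, "rx": 0, "ry": 0, "rz": 0, "gripper": -1}, {"tx": 0, "ty": -0.068, "tz": 0, "rx": 0, "ry": 0, "rz": 0, "gripper": -1}, {"tx": 0, "ty": -0.068, "tz": 0, "rx": 0, "ry": 0, "rz": 0, "gripper": -1}, {"tx": 0, "ty": -0.068, "tz": 0, "rx": 0, "ry": 0, "rz": 0, "gripper": -1}, {"tx": 0, "ty": 0, "tz": 0, "rx": 0, "ry": 0, "rz": 0, "gripper": -1}, {"tx": 0, "ty": 0, "tz": 0, "rx": 0, "ry": 0, "rz": 0, "gripper": -1}])

```text
time_s: 22.58
ee_pos: [551.2, -86.0, 149.1]
ee_rot: [180.0, -0.0, 180.0]
force: [0.5, 0.0, 0.5]
gripper_width: 91.1
gripper_force: 0.0
```

Emit:
send_rows(motion=[{"tx": 0, "ty": 0, "tz": 0.05, "rx": 0, "ry": 0, "rz": 0, "gripper": -1}, {"tx": 0, "ty": 0, "tz": 0.05, "rx": 0, "ry": 0, "rz": 0, "gripper": -1}, {"tx": 0, "ty": 0, "tz": 0.04, "rx": 0, "ry": 0, "rz": 0, "gripper": -1}, {"tx": 0, "ty": 0, "tz": 0.03, "rx": 0, "ry": 0, "rz": 0, "gripper": -1}, {"tx": 0, "ty": 0, "tz": 0.03, "rx": 0, "ry": 0, "rz": 0, "gripper": -1}, {"tx": 0, "ty": 0, "tz": 0, "rx": 0, "ry": 0, "rz": 0, "gripper": -1}, {"tx": 0, "ty": 0, "tz": 0, "rx": 0, "ry": 0, "rz": 0, "gripper": 1}, {"tx": 0, "ty": 0, "tz": 0, "rx": 0, "ry": 0, "rz": 0, "gripper": 1}, {"tx": 0, "ty": 0, "tz": 0, "rx": 0, "ry": 0, "rz": 0, "gripper": 1}, {"tx": 0, "ty": 0, "tz": 0, "rx": 0, "ry": 0, "rz": 0, "gripper": 1}, {"tx": 0, "ty": 0, "tz": 0, "rx": 0, "ry": 0, "rz": 0, "gripper": 1}], grip_force=40)

```text
time_s: 23.95
ee_pos: [551.7, -87.4, 49.9]
ee_rot: [-179.9, 0.1, -180.0]
force: [-0.8, -4.5, 3.9]
gripper_width: 61.0
gripper_force: 40.0
```

Emit:
send_rows(motion=[{"tx": 0, "ty": 0, "tz": -0.02, "rx": 0, "ry": 0, "rz": 0, "gripper": 1}, {"tx": 0, "ty": 0, "tz": -0.03, "rx": 0, "ry": 0, "rz": 0, "gripper": 1}, {"tx": 0, "ty": 0, "tz": -0.03, "rx": 0, "ry": 0, "rz": 0, "gripper": 1}, {"tx": 0, "ty": 0, "tz": 0, "rx": 0, "ry": 0, "rz": 0, "gripper": 1}, {"tx": 0, "ty": 0, "tz": 0, "rx": 0, "ry": 0, "rz": 0, "gripper": 1}, {"tx": 0, "ty": 0, "tz": 0, "rx": 0, "ry": 0, "rz": 0, "gripper": 1}, {"tx": 0, "ty": 0, "tz": 0, "rx": 0, "ry": 0, "rz": 0, "gripper": 1}, {"tx": 0, "ty": 0, "tz": 0, "rx": 0, "ry": 0, "rz": 0, "gripper": 1}])

```text
time_s: 24.95
ee_pos: [551.1, -86.5, 89.0]
ee_rot: [180.0, -0.0, -180.0]
force: [-0.5, 0.5, -6.2]
gripper_width: 60.9
gripper_force: 40.0
```

Emit:
send_rows(motion=[{"tx": 0, "ty": 0, "tz": 0, "rx": 0, "ry": 0, "rz": 0, "gripper": 1}])

```text
time_s: 25.08
ee_pos: [551.2, -86.5, 89.1]
ee_rot: [-180.0, -0.0, -180.0]
force: [-0.1, -0.7, -6.4]
gripper_width: 61.4
gripper_force: 40.0
```

The right tin is about 6.3 N, so it's the heaviest. I'll raise it to finish.

Emit:
send_rows(motion=[{"tx": 0, "ty": 0, "tz": -0.03, "rx": 0, "ry": 0, "rz": 0, "gripper": 1}, {"tx": 0, "ty": 0, "tz": -0.05, "rx": 0, "ry": 0, "rz": 0, "gripper": 1}, {"tx": 0, "ty": 0, "tz": -0.06, "rx": 0, "ry": 0, "rz": 0, "gripper": 1}, {"tx": 0, "ty": 0, "tz": -0.06, "rx": 0, "ry": 0, "rz": 0, "gripper": 1}, {"tx": 0, "ty": 0, "tz": -0.05, "rx": 0, "ry": 0, "rz": 0, "gripper": 1}, {"tx": 0, "ty": 0, "tz": -0.03, "rx": 0, "ry": 0, "rz": 0, "gripper": 1}, {"tx": 0, "ty": 0, "tz": -0.02, "rx": 0, "ry": 0, "rz": 0, "gripper": 1}, {"tx": 0, "ty": 0, "tz": 0, "rx": 0, "ry": 0, "rz": 0, "gripper": 1}, {"tx": 0, "ty": 0, "tz": 0, "rx": 0, "ry": 0, "rz": 0, "gripper": 1}, {"tx": 0, "ty": 0, "tz": 0, "rx": 0, "ry": 0, "rz": 0, "gripper": 1}, {"tx": 0, "ty": 0, "tz": 0, "rx": 0, "ry": 0, "rz": 0, "gripper": 1}, {"tx": 0, "ty": 0, "tz": 0, "rx": 0, "ry": 0, "rz": 0, "gripper": 1}])

```text
time_s: 26.58
ee_pos: [551.2, -86.5, 239.0]
ee_rot: [-180.0, -0.0, -180.0]
force: [-0.2, -0.2, -5.7]
gripper_width: 61.0
gripper_force: 40.0
```

```bash
python3 - <<'E'
from h import *
c=env.grab_frame("scene")["frame"][40:280,180:440]; d=env.grab_frame("top")["frame"][140:290,220:420]
c=np.hstack([cv2.resize(c,(400,367)),cv2.resize(d,(400,367))]); cv2.imwrite("pics/c7.png",c[:,:,::-1]); print(env.state()["force"])
E
```

```text
[ 0.37780528 -0.5473295  -6.80436048]
```

View pics/c7.png

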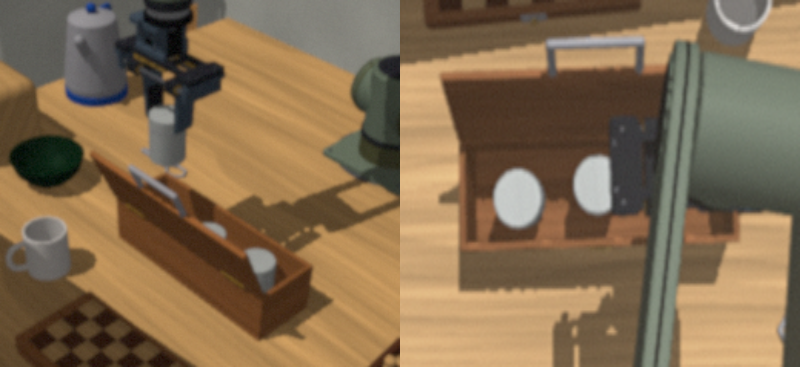

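The tin is held upright above the box at crop (167,135), the other two stand inside at (517,197) and (597,185), and the lid is up. I'm handing in.

```bash
python3 -c "
from workcell import env
print(env.job_done())"
```

```text
the job is handed in; nothing more can be done
None
```

I handed the job in with the lid at about 112° and the heaviest tin, the right one at about 6.3 N against 2 and 2.5 N, held upright about 10 cm above the rim; the other two stand in the box, and the hand-in gave no verdict.

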